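# Put the vial rack back in the fridge and shut its sliding lid

## Robot

A 7-joint arm with a two-finger parallel gripper is mounted at the origin on the work surface. World frame = base frame: x ahead of the robot, y to its left, z up, the work surface at z = 0. Lengths are in mm, angles in rad, forces in N, time in s.
With the tool pointing down it reaches from about 400 to 875 mm from the base axis. Payload 6.5 kg.
Tool frame: the origin (TCP) lies at the very end of the fingers, on their centre line; the grasp point (between the pads) lies 19 mm behind it (arm.grasp_offset is the distance from the TCP to the grasp point, in mm); z points along the fingers, y is the direction in which the jaws open and shut (so a half turn about z gives the same grasp; the last joint's range is limited). The gripper opens to 85 mm and grips with 20 to 120 N. Pads are 22 mm wide; open, the fingers measure 114 mm over their backs; the gripper's body (76 mm by 85 mm) begins 54 mm behind the grasp point. The pads swing forward as they close: fully open they stand 13 mm farther back than shut.
Start: joints at [1.051, 0.536, -0.004, 1.538, 0.003, 1.067, -0.071], TCP at [284.944, -584.206, 231.29] pointing down, gripper open.
Joint ranges: [-2.7, 2.7], [-0.37, 2.16], [-1.27, 1.26], [0.24, 2.4], [-1.31, 4.45], [0.19, 1.91], [-2.76, 2.76]. Speed limits (rad/s): [2.39, 2.39, 3.14, 3.14, 3.14, 3.14, 3.14].

## Interface

Orientations are given as a unit quaternion [w, x, y, z].
In Python, from cell import arm gives the robot as it stands.
- The arm moves only by the shell command python3 -m jog 'ROWS' [FORCE]. ROWS is JSON, a list of rows, each an object with "offset": the shift along the world's x, y, z in mm, a list of three; "dr": the turn, a rotation vector about the world's x, y, z in degrees, a list of three; "claw": the finger opening in mm, from 0 to 85.4. In form: [{"offset": [x, y, z], "dr": [wx, wy, wz], "claw": claw}, ...]. A call has 1 to 20 rows; each row shifts and turns the pose as measured when the row begins; what a row does not reach is not made up. A row lasts 1/10 s, in which the tool goes at most 50 mm and 8.59 degrees, less where a joint would pass 70% of its speed; a pose out of reach is approached as far as the arm can. A call is refused whole if a number of a shift passes 50 or a number of a turn 8.59, either way. A call with a gripper value outside its range is refused whole. The fingers move at their own pace and stop on an object; FORCE is the grip in N (left out, the last holds). Time passes only in rows, so rows that do not move let the fingers close. It gives the time, the measured TCP pose, the force and the opening at its end, in the units of the state.
- arm.sense(): the state, without advancing time (a new reading comes with each control period).
- arm.capture(name): name is "scene" or "side" or "wrist"; returns (picture, depth): 384x512x3 uint8, blue, green, red; 384x512 float32, mm along the optical axis (not along the pixel's ray), 0 where there is no reading.
- arm.camera_info(name): a dict with "mtx" (3x3 intrinsics, pixels), "R" (3x3) and "t" (3): a world point X has camera coordinates R X + t; the wrist camera has in their place "tool_from_camera" (4x4, takes a point from camera to tool coordinates, whose origin is the TCP and whose axes are the flange's). Camera axes: x right, y down, z forward; pixel columns grow to the right and rows downward; lengths in mm; the calibration is good to about 2 mm. A picture is of the moment at which its call begins: read the wrist's pose just before it. camera_info takes no time and is no camera call.
- arm.sign_off(): hands the job in, once; it reports no verdict.
The state is a dict: "clock": time; "q": joint angles; "qd": joint speeds; "effort": joint torques, N m; "ee_pos": TCP position; "eef_rot": TCP orientation; "wrist_force": force on the tool from outside, world axes, zero at the start; "moment": the same for the moment, N m; "finger_gap": finger opening in mm.
Only numpy, scipy, OpenCV 4.12 (cv2) and the standard library are available. Lean on these libraries where they do the work, as an engineer would, in place of code of your own. Each camera call takes 0.05 s, during which the arm holds its last target. There are 200 camera calls.

## Task

Put the rack of vials back into the free part of the wire basket in the open vaccine fridge, set down gently and standing upright. Then slide the clear lid shut and press it fully home, past the click of its catch and against the end frame, without slamming or forcing it. Leave the bottle, the tub and the carton where they are.

Things in the scene. Friction and masses are not known exactly. Their poses are not given: they have to be found in the camera images.
- fridge: White chest fridge on the floor, rim 80 mm above the table. Origin: centre of its well at rim height; x away from the robot, y along the lid's travel, z up. Well x -200..200, y -290..290 mm. A flat shelf at rim height, y -620..-325, carries the rack, bottle and tub. A fixed lower lid shuts the half y > 0, its top at z 16. Lid tracks at x +-235 and end frames at y +-315 stand 36 mm high, 20 mm wide.
- basket (a point): Centre of the wire basket's floor, in the open half of the well; axes as the fridge's. Inside, x -183..183 and y -123..123 mm from here; the floor lies 85 mm below the rim, the walls reach 7 mm below it. The carton stands in its +x part; the -x part (x -165..40) is free. With the lid open, its leading edge stands over y +70..+125 mm, so stay below y +60.
- rack_mid (a point): Middle of the loose vial rack, half-way up, 28.5 mm above its underside. White plastic block 112 mm (its x) by 46 mm (its y) by 36 mm high holding ten capped glass vials that stand up to 57 mm; the block is the part to grip, across its 46 mm. About 0.13 to 0.25 kg. Axes are the rack's own.
- lid (a joint): Travel of the upper sliding lid: 0 = fully home against the end frame, grows to 0.28 m as it opens towards the fridge's +y; starts at 0.22 to 0.275 m. It runs freely at 1 to 4 N. About 6 mm before home it meets sprung roller catches: the push must rise to 15 to 20 N to get over them; then it snaps home and they keep it. Left short of that, it stays ajar. It must not be pushed with over 30 N.
- lid_pull (a point): Centre of the black upright pull rib on the lid's leading frame. The rib is 220 mm long along the fridge's x, 14 mm thick along y, and stands from 14 mm below this point (the lid's frame) to 14 mm above it. Pushing its +y face towards the fridge's -y closes the lid. It moves with the lid; home, it lies 40 mm to the +y side of point lid_stop and 15 mm above it.
- lid_stop (a point): Middle of the face of the end frame (its rubber strip) that the lid's leading edge meets when home, at the height of the lid's frame top, 34 mm above the rim. Fixed to the fridge.
- amber_bottle: Bystander: small amber glass bottle, 48 mm across and 85 mm high, on the fridge's shelf; origin at the centre of its foot. Leave it alone.
- tub: Bystander: white screw-top tub, 72 mm across and 85 mm high, on the fridge's shelf; origin at the centre of its foot. Leave it alone.
- carton: Bystander: pale carton 70 (its x) by 140 (its y) by 55 mm high, in the +x part of the basket; origin at the centre of its underside. Leave it alone.

How it is judged (in metres and radians):
On the way, in this order (a step that is already met when the one before it is completed fails the run):
1. the rack stands upright on the floor of the basket, let go (x of rack_mid in the frame of basket between -0.165 and 0.165 m and y of rack_mid in the frame of basket between -0.11 and 0.11 m and z of rack_mid in the frame of basket below 0.036 m and angle between rack_mid's own z axis and vertical below 0.15 rad and contact force between rack and the fingers below 0.1 N), for 0.2 s.
2. the lid is home against the end frame (value of joint lid below 0.0025 m), for 0.3 s.
At the end, for the whole second after the job is handed in: The rack stands upright (within 0.15 rad), let go and still, on the floor inside the wire basket, and the lid rests fully home, less than 2.5 mm from the end frame, kept there by its catch (all of step 1 and linear speed of rack below 0.02 m/s and value of joint lid below 0.0025 m); the robot touches nothing.
It fails at once if the lid is forced: the robot pushes on it with over 30 N (contact force between lid and the fingers above 30 N or contact force between lid and the arm above 30 N).
It fails at once if the lid is slammed: it runs into its catch at over 0.2 m/s (value of joint lid between 0.008 and 0.025 m and velocity of joint lid below -0.2 m/s).
It fails at once if the rack of glass vials is dropped: loose, it falls at over 0.6 m/s (contact force between rack and the fingers below 0.05 N and linear speed of rack above 0.6 m/s).
It fails at once if the bottle, the tub or the carton is shifted by over 20 mm or tipped over 0.3 rad (distance of any of amber_bottle, tub, carton from where it was at the start of the episode above 0.02 m or angle between any of amber_bottle, tub, carton's own z axis and vertical above 0.3 rad).
It also fails if it takes over 67 s, if anything falls off the work surface, if the arm or the gripper's body presses on something with over 40 N, if the wrist force passes 120 N, or if a joint passes its speed limit or range.

## Working session

There is one attempt and no reset: what is moved stays moved. The work goes in short steps, Python scripts to look and compute and a shell command to move; the robot and the scene stay as the last step left them, time stands still between calls to the robot, and variables do not carry over. Pictures are saved under pics/ and viewed, and the job is handed in when it is done.

```bash
ls; mkdir -p pics
python3 - <<'E'
from cell import arm
import cv2,numpy as np
print(arm.sense())
for n in ("scene","side","wrist"):
    p,d=arm.capture(n); cv2.imwrite(f"pics/{n}0.png",p); np.save(f"pics/{n}0.npy",d)
    print(n,{k:np.round(v,3).tolist() for k,v in arm.camera_info(n).items()})
E
```

```text
pics
{'clock': 0.0, 'q': array([ 1.05076699,  0.53716247, -0.0044294 ,  1.53888296,  0.00258895,
        1.06728835, -0.07121233]), 'qd': array([-1.75939212e-04,  7.00574078e-05,  2.60168966e-03, -3.80378048e-05,
       -1.05509019e-03, -2.13196847e-04, -6.55658068e-05]), 'effort': array([ 8.87238571e-05, -5.83407319e+01,  1.04862805e+00, -2.59098440e+01,
        1.23310796e-02,  9.59622179e-03, -1.03633590e-05]), 'ee_pos': array([ 284.66966319, -583.64258241,  230.4117333 ]), 'eef_rot': array([-8.29567614e-04,  9.74359564e-01,  2.24994862e-01, -2.54390465e-04]), 'wrist_force': array([0.05434485, 0.87019326, 0.29100905]), 'moment': array([-0.01809754,  0.05120039, -0.02882414]), 'finger_gap': 85.52445530207676}
scene {'mtx': [[402.652, 0.0, 253.699], [0.0, 402.652, 192.817], [0.0, 0.0, 1.0]], 'R': [[-0.294, 0.956, -0.003], [0.74, 0.226, -0.634], [-0.605, -0.189, -0.773]], 't': [272.21, -337.059, 1242.896]}
side {'mtx': [[447.058, 0.0, 256.986], [0.0, 447.058, 180.991], [0.0, 0.0, 1.0]], 'R': [[-0.97, 0.241, 0.012], [0.142, 0.612, -0.778], [-0.195, -0.753, -0.628]], 't': [576.68, 47.656, 900.572]}
wrist {'mtx': [[274.543, 0.0, 256.654], [0.0, 274.543, 193.08], [0.0, 0.0, 1.0]], 'tool_from_camera': [[-0.001, -0.961, -0.277, 71.145], [1.0, -0.001, -0.001, 0.229], [0.001, -0.277, 0.961, -143.266], [0.0, 0.0, 0.0, 1.0]]}
```

View pics/scene0.png

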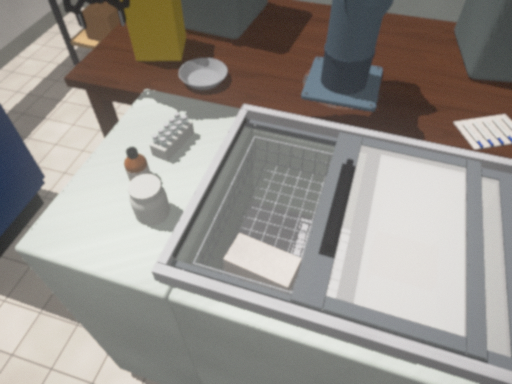

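View pics/side0.png

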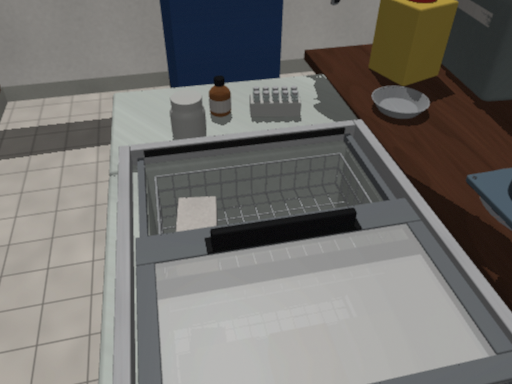

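View pics/wrist0.png

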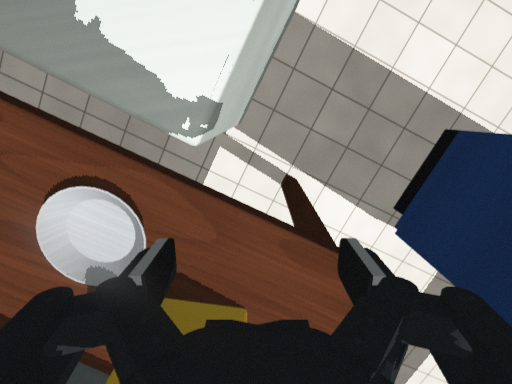

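```bash
cat > h.py <<'E'
from cell import arm
import cv2,numpy as np
from scipy.spatial.transform import Rotation as Ro
def cam(n,s=None):
    c=arm.camera_info(n)
    if n=="wrist":
        q=s["eef_rot"];T=np.eye(4);T[:3,:3]=Ro.from_quat(np.r_[q[1:],q[0]]).as_matrix();T[:3,3]=s["ee_pos"]
        T=T@np.array(c["tool_from_camera"]);return np.array(c["mtx"]),T[:3,:3],T[:3,3]
    R=np.array(c["R"]);return np.array(c["mtx"]),R.T,-R.T@np.array(c["t"])
def cloud(c,d):
    K,R,o=c;v,u=np.mgrid[:d.shape[0],:d.shape[1]]
    r=np.stack([(u-K[0,2])/K[0,0],(v-K[1,2])/K[1,1],np.ones(u.shape)],-1)*d[...,None]
    return r@R.T+o
def ray(c,uv,z):
    K,R,o=c;uv=np.atleast_2d(uv).astype(float)
    r=np.c_[(uv-K[:2,2])/[K[0,0],K[1,1]],np.ones(len(uv))]@R.T
    return o+r*((z-o[2])/r[:,2])[:,None]
def proj(c,X):
    K,R,o=c;p=(np.atleast_2d(X)-o)@R@K.T;return p[:,:2]/p[:,2:]
def up(p,x0,y0,x1,y1,f):
    return cv2.resize(p[y0:y1,x0:x1],None,fx=f,fy=f,interpolation=cv2.INTER_CUBIC)
E
python3 - <<'E'
from h import *
np.set_printoptions(precision=1,suppress=True)
for n,pts in (("scene",[(172,150),(172,135),(137,155),(148,185),(262,250),(351,165),(330,250),(180,268),(245,118),(340,200),(265,200),(100,200)]),("side",[(275,110),(275,92),(187,100),(196,210),(285,230),(250,148),(350,130),(130,160)])):
    X=cloud(cam(n),np.load(f"pics/{n}0.npy"));print(n)
    for u,v in pts: print((u,v),X[v,u])
p=cv2.imread("pics/scene0.png");cv2.imwrite("pics/a.png",up(p,60,70,260,220,4))
cv2.imwrite("pics/b.png",up(p,160,100,360,300,3))
p=cv2.imread("pics/side0.png");cv2.imwrite("pics/c.png",up(p,100,60,400,260,2.6))
E
```

```text
scene
(172, 150) [ 503.9 -326.    95.5]
(172, 135) [ 477.7 -334.1  116.7]
(137, 155) [ 588.7 -356.8  152.2]
(148, 185) [ 666.5 -289.4  166.5]
(262, 250) [673.9 -59.9  52.9]
(351, 165) [479.4  72.5 143.7]
(330, 250) [678.9  68.1 122.4]
(180, 268) [ 778.7 -185.3   95. ]
(245, 118) [ 369.3 -192.7  114.2]
(340, 200) [578.3  65.9 144.9]
(265, 200) [ 505.6 -101.1   -4.7]
(100, 200) [ 672.7 -418.    80.6]
side
(275, 110) [ 474.2 -322.4   96.6]
(275, 92) [ 474.5 -327.1  138.4]
(187, 100) [ 667.7 -285.3  164.4]
(196, 210) [685.7 -87.7  50.9]
(285, 230) [570.7  69.4 127.6]
(250, 148) [ 559.4 -202.2   88.8]
(350, 130) [ 348.1 -201.4  101.5]
(130, 160) [ 790.1 -199.    99.6]
```

View pics/a.png

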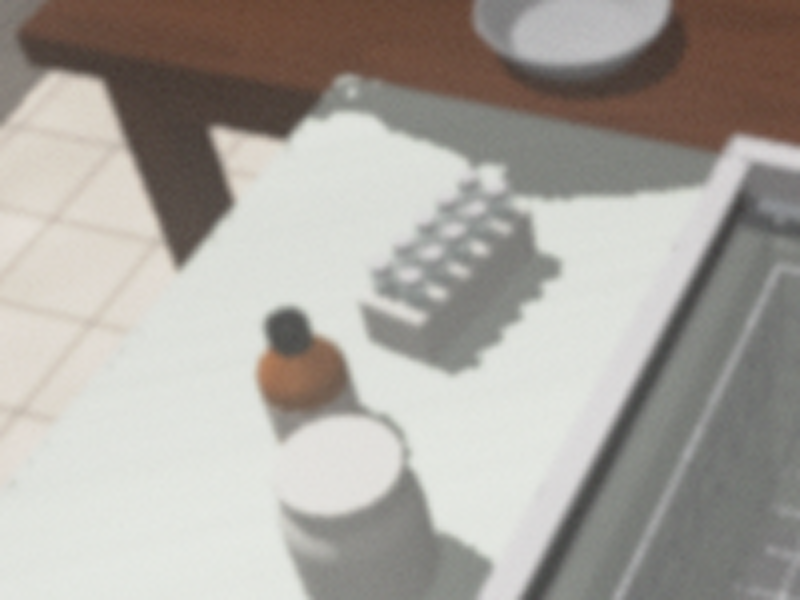

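View pics/b.png

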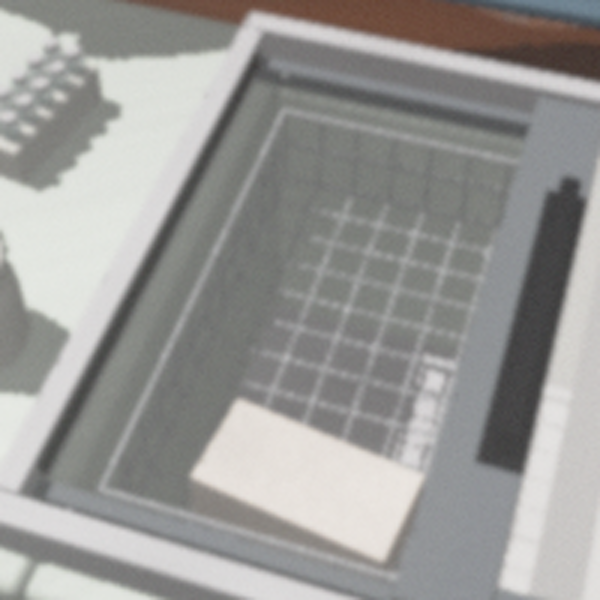

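View pics/c.png

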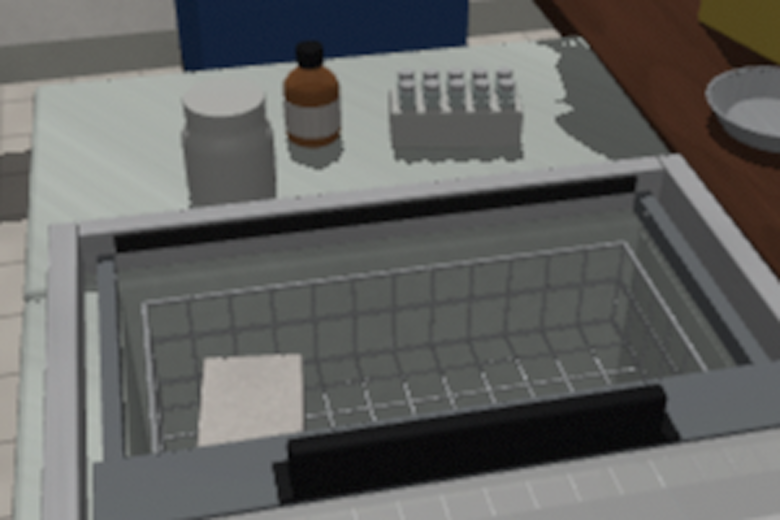

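Run:
```python
from h import *
np.set_printoptions(precision=1,suppress=True)
M=[]
for n in ("scene","side"):
    p=cv2.imread(f"pics/{n}0.png");X=cloud(cam(n),np.load(f"pics/{n}0.npy"));z=X[...,2]
    # end frame top
    m=(z>113)&(z<119)&(X[...,1]<-150)&(X[...,1]>-260)&(X[...,0]<820)&(X[...,0]>300)&(p.min(2)>120)
    q=X[m];mid=(q[:,0]>380)&(q[:,0]<740);a=np.polyfit(q[mid,0],q[mid,1],1);r=q[mid,1]-np.polyval(a,q[mid,0])
    print(n,"frame n",mid.sum(),"slope deg",np.degrees(np.arctan(a[0])),"y at 560",np.polyval(a,560),"resid pct",np.percentile(r,[2,50,98]),"x ext",np.percentile(q[:,0],[0.5,99.5]),"z",np.median(q[:,2]))
    # tracks tops
    for lo,hi in((300,400),(740,850)):
        m=(z>113)&(z<119)&(X[...,1]>-120)&(X[...,1]<150)&(X[...,0]>lo)&(X[...,0]<hi);q=X[m]
        if len(q)>50:
            a=np.polyfit(q[:,1],q[:,0],1);r=q[:,0]-np.polyval(a,q[:,1]);print(" track",len(q),np.degrees(np.arctan(a[0])),"x at y=0",a[1],np.percentile(r,[2,98]))
    m=(p.max(2)<70)&(z>120)&(X[...,1]>0)&(X[...,1]<150)&(X[...,0]<720)&(X[...,0]>420);q=X[m];print(" rib",cv2.minAreaRect(q[:,:2].astype(np.float32)),np.percentile(z[m],[2,50,98]))
    q=q[q[:,2]>138];a=np.polyfit(q[:,0],q[:,1],1);print("  ribtop",len(q),cv2.minAreaRect(q[:,:2].astype(np.float32)),"slope",np.degrees(np.arctan(a[0])))
    box=(X[...,1]<-240)&(X[...,1]>-420)&(z>88)&(z<260)
    for nm,lo,hi,zl,zh in(("rackblk",390,550,88,150),("racktop",390,550,112,119),("caps",390,550,128,145),("bottle",540,640,88,180),("tub",610,730,150,180)):
        m=box&(X[...,0]>lo)&(X[...,0]<hi)&(z>zl)&(z<zh);q=X[m]
        if len(q)>5: print(" ",nm,len(q),cv2.minAreaRect(q[:,:2].astype(np.float32)),"ext",q.min(0),q.max(0))
```

```text
scene frame n 1267 slope deg -1.3040431904571963 y at 560 -209.3953031247801 resid pct [-10.5   0.1   9.4] x ext [321.7 809.6] z 116.60556021775056
 track 1363 8.050409003776696 x at y=0 347.1427165333675 [-32.8  41.4]
 track 3533 -5.019148813180772 x at y=0 792.4121829720234 [-43.9  32.6]
 rib ((576.0531005859375, 67.0239486694336), (19.483570098876953, 212.56838989257812), 89.6019515991211) [120.6 143.6 146.1]
  ribtop 338 ((575.1506958007812, 65.52203369140625), (13.9154634475708, 210.9039764404297), 88.80142211914062) slope -0.9068002280710009
  rackblk 1182 ((470.7755126953125, -340.5205078125), (47.61973190307617, 113.15411376953125), 78.86686706542969) ext [ 417.6 -374.    88. ] [ 529.5 -307.8  141.4]
  racktop 254 ((471.7658996582031, -336.0156555175781), (44.91402816772461, 113.10247802734375), 72.73087310791016) ext [ 417.6 -373.6  112. ] [ 529.5 -308.1  118.9]
  caps 399 ((470.4361572265625, -341.0790710449219), (37.542335510253906, 98.7395248413086), 78.71502685546875) ext [ 420.  -365.2  128. ] [ 520.3 -314.9  141.4]
  bottle 575 ((617.7899169921875, -342.0805969238281),
[... 950 characters left out ...]
ext [ 413.3 -377.    88. ] [ 529.1 -308.3  140.2]
  racktop 318 ((471.1961975097656, -341.5545654296875), (47.62851333618164, 112.36225891113281), 76.87046813964844) ext [ 413.3 -377.   112. ] [ 529.  -309.6  118.9]
  caps 346 ((471.0820007324219, -342.7915344238281), (38.25788879394531, 98.40509796142578), 79.83650970458984) ext [ 421.7 -366.8  128.1] [ 520.5 -316.5  140.2]
  bottle 745 ((604.4189453125, -329.3396301269531), (116.0867919921875, 49.25754928588867), 71.60824584960938) ext [ 566.  -381.2   88.2] [ 640.  -279.7  167.2]
  tub 574 ((670.398193359375, -298.73956298828125), (62.13502883911133, 65.25521087646484), 14.290934562683105) ext [ 638.6 -333.6  150.3] [ 701.  -266.4  168. ]
```

Run:
```python
from h import *
np.set_printoptions(precision=1,suppress=True)
for n in ("scene","side"):
    X=cloud(cam(n),np.load(f"pics/{n}0.npy"));z=X[...,2]
    m=(X[...,1]<-240)&(X[...,1]>-420)&(z>128)&(z<145)&(X[...,0]>390)&(X[...,0]<550);q=X[m][:,:2]
    e=np.linalg.svd(q-q.mean(0),full_matrices=False)[2][0];print(n,"yaw",np.degrees(np.arctan(e[1]/e[0])),q.mean(0))
print("basket rim", ray(cam("scene"),[(254.3,136.7),(194.3,262.3)],73), ray(cam("side"),[(100+145/2.6,60+300/2.6),(100+627/2.6,60+243/2.6)],73))
X=cloud(cam("scene"),np.load("pics/scene0.npy"));z=X[...,2]
m=(z>45)&(z<60)&(X[...,1]<20)&(X[...,1]>-180)&(X[...,0]>560)&(X[...,0]<760);q=X[m];print("carton",q.min(0),q.max(0),cv2.minAreaRect(q[:,:2].astype(np.float32)))
a=np.radians(-1.2);x=np.array([np.cos(a),np.sin(a)]);y=np.array([-x[1],x[0]])
F=np.array([565.5,-210.6])+315*y;B=F-155*y;print("fridge",F,"basket",B,"place",B-75*x-15*y,"rib home",F-265*y)
print("rim pred",[B+s*183*x-123*y for s in(-1,1)])
```

```text
scene yaw -11.615116460173908 [ 473.2 -339.5]
side yaw -11.152894174869221 [ 472.1 -338.9]
basket rim [[ 382.9 -165.2   73. ]
 [ 749.3 -172.2   73. ]] [[ 747.7 -176.2   73. ]
 [ 378.9 -164.2   73. ]]
carton [ 564.3 -174.7   45. ] [735.8  18.1  60. ] ((650.2634887695312, -78.7529525756836), (196.89178466796875, 156.45277404785156), 85.33660888671875)
fridge [572.1 104.3] basket [568.9 -50.6] place [493.6 -64.1] rib home [ 566.5 -160.6]
rim pred [array([ 383.3, -169.8]), array([ 749.2, -177.4])]
```

```bash
python3 -m jog '[{"offset":[23.3,30.4,-1],"dr":[0,0,-4.66],"claw":85},{"offset":[23.3,30.4,-1],"dr":[0,0,-4.66],"claw":85},{"offset":[23.3,30.4,-1],"dr":[0,0,-4.66],"claw":85},{"offset":[23.3,30.4,-1],"dr":[0,0,-4.66],"claw":85},{"offset":[23.3,30.4,-1],"dr":[0,0,-4.66],"claw":85},{"offset":[23.3,30.4,-1],"dr":[0,0,-4.66],"claw":85},{"offset":[23.3,30.4,-1],"dr":[0,0,-4.66],"claw":85},{"offset":[23.3,30.4,-1],"dr":[0,0,-4.66],"claw":85},{"offset":[0,0,0],"dr":[0,0,0],"claw":85}]' 40
python3 - <<'E'
from h import *
np.set_printoptions(precision=2,suppress=True)
s=arm.sense();p,d=arm.capture("wrist");cv2.imwrite("pics/w1.png",p);np.save("pics/w1.npy",d)
q=s["eef_rot"];R=Ro.from_quat(np.r_[q[1:],q[0]]).as_matrix();print(s["ee_pos"],R,s["clock"])
X=cloud(cam("wrist",s),d);z=X[...,2]
for zl,zh in((112,119),(125,145),(88,150)):
    m=(X[...,1]<-270)&(X[...,1]>-400)&(z>zl)&(z<zh)&(X[...,0]>390)&(X[...,0]<545);q=X[m].astype(np.float32)
    print(len(q),cv2.minAreaRect(q[:,:2]),q.mean(0))
E
```

```text
clock: 1.05
ee_pos: [473.0, -329.7, 219.7]
eef_rot: [-0.003, 0.993, -0.114, -0.002]
wrist_force: [0.0, -0.4, -0.1]
finger_gap: 84.8
[ 472.98 -329.69  219.73] [[ 0.97 -0.23 -0.  ]
 [-0.23 -0.97  0.01]
 [-0.01 -0.01 -1.  ]] 1.05Traceback (most recent call last):
  File "<stdin>", line 8, in <module>
cv2.error: OpenCV(4.12.0) /io/opencv/modules/imgproc/src/convhull.cpp:143: error: (-215:Assertion failed) total >= 0 && (depth == CV_32F || depth == CV_32S) in function 'convexHull'
```

View pics/w1.png

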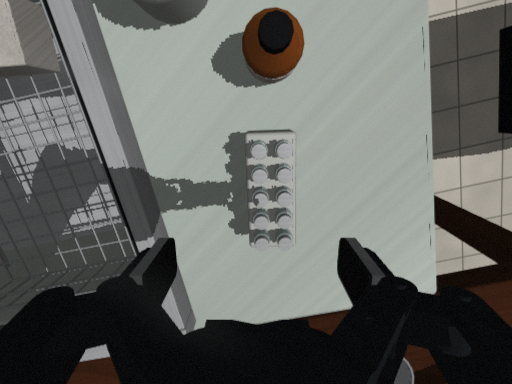

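Run:
```python
from h import *
np.set_printoptions(precision=2,suppress=True)
s=arm.sense();d=np.load("pics/w1.npy");print(d[190,271],d[100,350],d[180,259])
X=cloud(cam("wrist",s),d);print(X[190,271],X[100,350],X[50,275],np.isfinite(d).all())
p=cv2.imread("pics/w1.png");cv2.imwrite("pics/w1z.png",up(p,200,110,350,270,5)[:600])
print(ray(cam("wrist",s),[(247,131),(295,130),(248,246),(296,246)],116))
```

```text
253.2666 267.0093 231.08646
[ 470.91 -345.29  118.92] [ 531.28 -438.99   80.6 ] [ 576.04 -368.81  164.88] True
[[ 527.48 -336.26  116.  ]
 [ 518.7  -377.44  116.  ]
 [ 418.78 -310.62  116.  ]
 [ 407.97 -357.04  116.  ]]
```

View pics/w1z.png

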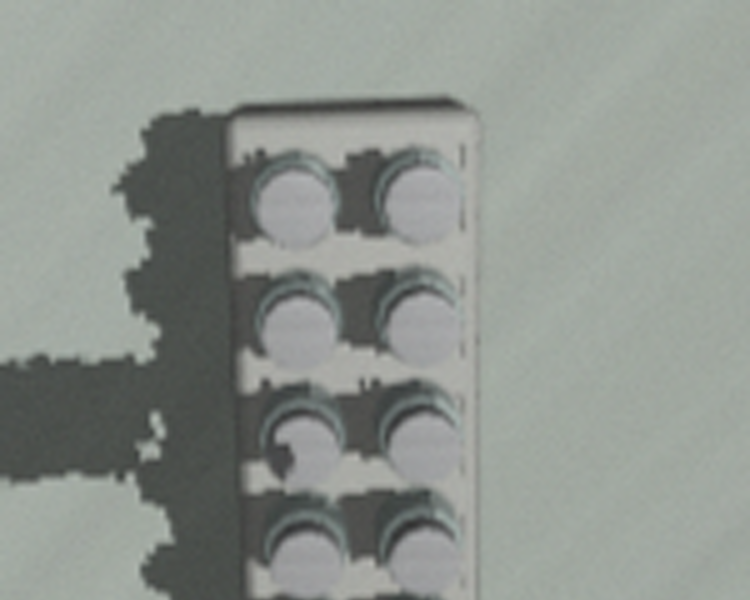

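Run:
```python
from h import *
s=arm.sense();X=cloud(cam("wrist",s),np.load("pics/w1.npy"));z=X[...,2]
for zl,zh in((112,121),(128,150),(90,150)):
    m=(X[...,1]<-270)&(X[...,1]>-400)&(z>zl)&(z<zh)&(X[...,0]>390)&(X[...,0]<545)
    q=X[m][:,:2].astype(np.float32).copy();print(len(q),cv2.minAreaRect(q),q.mean(0),np.median(z[m]))
print(Ro.from_quat(np.r_[s["eef_rot"][1:],s["eef_rot"][0]]).as_rotvec(),s["ee_pos"])
```

```text
2774 ((467.49896240234375, -344.4808044433594), (46.191749572753906, 111.50654602050781), 78.84783172607422) [ 477.83295 -345.94983] 116.7497132731829
2544 ((467.8913269042969, -344.57635498046875), (36.581024169921875, 98.39119720458984), 78.92191314697266) [ 469.8527  -344.72333] 137.4438343233047
5747 ((467.4991760253906, -344.4810791015625), (46.19171142578125, 111.50678253173828), 78.8467788696289) [ 473.93   -345.3408] 121.37978227445572
[-3.11677195  0.35965232  0.00908534] [ 470.9630451  -332.52790598  219.80761405]
```

```bash
python3 -m jog '[{"offset":[-1,-9,-20],"dr":[0,0,2],"claw":85},{"offset":[0,0,-25],"dr":[0,0,0],"claw":85},{"offset":[0,0,-25],"dr":[0,0,0],"claw":85},{"offset":[0,0,-10],"dr":[0,0,0],"claw":85},{"offset":[0,0,0],"dr":[0,0,0],"claw":85},{"offset":[0,0,0],"dr":[0,0,0],"claw":85}]' 40
python3 - <<'E'
from h import *
s=arm.sense();p,d=arm.capture("wrist");cv2.imwrite("pics/w2.png",p)
X=cloud(cam("wrist",s),d);z=X[...,2]
for zl,zh in((112,121),(128,150)):
    m=(X[...,1]<-270)&(X[...,1]>-400)&(z>zl)&(z<zh)&(X[...,0]>390)&(X[...,0]<545)
    q=X[m][:,:2].astype(np.float32).copy();print(len(q),cv2.minAreaRect(q),np.median(z[m]))
v=Ro.from_quat(np.r_[s["eef_rot"][1:],s["eef_rot"][0]]).as_matrix();print(np.round(v,3),s["ee_pos"],arm.sense()["ee_pos"])
E
```

```text
clock: 1.7
ee_pos: [466.7, -347.4, 138.5]
eef_rot: [0.0, 0.995, -0.098, -0.003]
wrist_force: [0.8, 0.4, 0.7]
finger_gap: 84.7
5027 ((470.0395202636719, -341.4942932128906), (46.281681060791016, 111.03718566894531), 78.75713348388672) 116.61429737974115
5819 ((470.22674560546875, -341.68206787109375), (36.64813995361328, 98.55027770996094), 78.85108184814453) 137.23890441489112
[[ 0.981 -0.194 -0.006]
 [-0.194 -0.981  0.001]
 [-0.006  0.001 -1.   ]] [ 466.661858   -347.36876718  138.51600109] [ 466.78679372 -347.50370484  138.77275198]
```

View pics/w2.png

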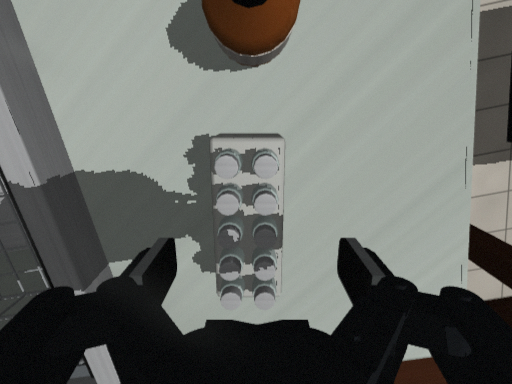

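```bash
python3 -m jog '[{"offset":[3.3,5.9,0],"dr":[0,0,0],"claw":85},{"offset":[0,0,0],"dr":[0,0,0],"claw":85},{"offset":[0,0,0],"dr":[0,0,0],"claw":85}]' 40
python3 -c "
from h import *
s=arm.sense();print(s['ee_pos'],s['clock'])"
```

```text
clock: 2.05
ee_pos: [471.9, -342.0, 141.5]
eef_rot: [0.001, 0.995, -0.098, -0.001]
wrist_force: [0.5, -0.2, -0.2]
finger_gap: 85.1
[ 471.85525586 -342.0136487   141.46459144] 2.05
```

```bash
python3 -m jog '[{"offset":[0,0,-20],"dr":[0,0,0],"claw":85},{"offset":[0,0,-18],"dr":[0,0,0],"claw":85},{"offset":[0,0,-10],"dr":[0,0,0],"claw":85},{"offset":[0,0,-3],"dr":[0,0,0],"claw":85},{"offset":[0,0,0],"dr":[0,0,0],"claw":85},{"offset":[0,0,0],"dr":[0,0,0],"claw":85}]' 40
```

```text
clock: 2.65
ee_pos: [474.5, -342.8, 92.2]
eef_rot: [0.002, 0.995, -0.097, 0.002]
wrist_force: [0.0, -0.3, 0.1]
finger_gap: 85.5
```

```bash
python3 -m jog '[{"offset":[-3,0.5,-8],"dr":[0,0,0],"claw":85},{"offset":[0,0,0],"dr":[0,0,0],"claw":85},{"offset":[0,0,0],"dr":[0,0,0],"claw":60},{"offset":[0,0,0],"dr":[0,0,0],"claw":40},{"offset":[0,0,0],"dr":[0,0,0],"claw":30},{"offset":[0,0,0],"dr":[0,0,0],"claw":30},{"offset":[0,0,0],"dr":[0,0,0],"claw":30},{"offset":[0,0,0],"dr":[0,0,0],"claw":30},{"offset":[0,0,0],"dr":[0,0,0],"claw":30}]' 50
python3 - <<'E'
from h import *
p,d=arm.capture("side");cv2.imwrite("pics/s3.png",up(p,180,20,400,180,3.5));p,d=arm.capture("wrist");cv2.imwrite("pics/w3.png",p)
E
```

```text
clock: 3.55
ee_pos: [472.1, -343.0, 85.4]
eef_rot: [0.003, 0.995, -0.097, 0.003]
wrist_force: [0.4, -1.2, -0.3]
finger_gap: 45.1
```

View pics/s3.png

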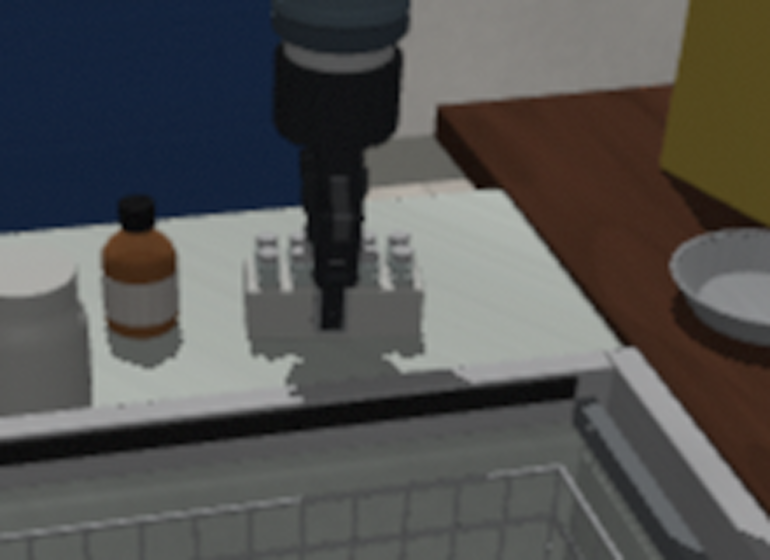

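View pics/w3.png

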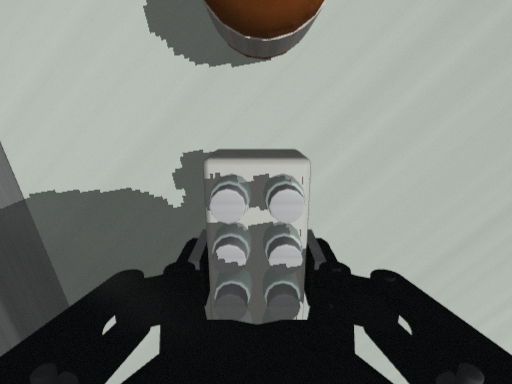

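```bash
python3 -m jog '[{"offset":[0,0,8],"dr":[0,0,0],"claw":30},{"offset":[0,0,20],"dr":[0,0,0],"claw":30},{"offset":[0,0,25],"dr":[0,0,0],"claw":30},{"offset":[0,0,25],"dr":[0,0,0],"claw":30},{"offset":[0,0,20],"dr":[0,0,0],"claw":30},{"offset":[0,0,0],"dr":[0,0,0],"claw":30},{"offset":[0,0,0],"dr":[0,0,0],"claw":30}]' 50
python3 - <<'E'
from h import *
p,d=arm.capture("side");cv2.imwrite("pics/s4.png",up(p,180,20,400,180,3.5))
E
```

```text
clock: 4.35
ee_pos: [470.1, -341.6, 187.3]
eef_rot: [0.002, 0.995, -0.097, 0.002]
wrist_force: [-0.3, 0.2, -1.8]
finger_gap: 45.7
```

View pics/s4.png

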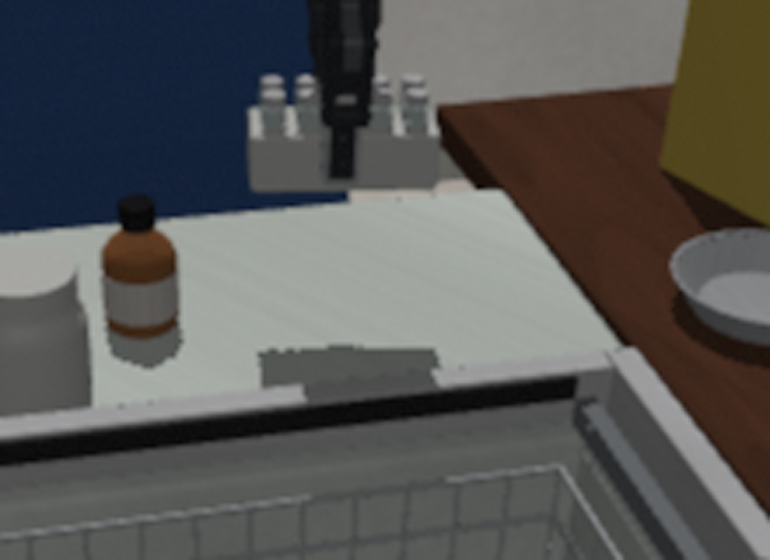

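```bash
python3 -m jog '[{"offset":[2,15,0],"dr":[0,0,0],"claw":30},{"offset":[2,25,0],"dr":[0,0,1],"claw":30},{"offset":[2,25,0],"dr":[0,0,1],"claw":30},{"offset":[2,25,0],"dr":[0,0,1],"claw":30},{"offset":[2,25,0],"dr":[0,0,1],"claw":30},{"offset":[2,25,0],"dr":[0,0,1],"claw":30},{"offset":[2,25,0],"dr":[0,0,1],"claw":30},{"offset":[2,25,0],"dr":[0,0,1],"claw":30},{"offset":[2,25,0],"dr":[0,0,1],"claw":30},{"offset":[2,25,0],"dr":[0,0,1],"claw":30},{"offset":[2,15,0],"dr":[0,0,1],"claw":30},{"offset":[0,0,0],"dr":[0,0,0],"claw":30},{"offset":[0,0,0],"dr":[0,0,0],"claw":30},{"offset":[0,0,0],"dr":[0,0,0],"claw":30}]' 50
```

```text
clock: 5.8
ee_pos: [481.1, -62.4, 173.5]
eef_rot: [-0.002, 1.0, -0.003, -0.011]
wrist_force: [-0.2, -0.8, -1.6]
finger_gap: 45.4
```

```bash
python3 -m jog '[{"offset":[12,-4,0],"dr":[0,-1.2,-0.9],"claw":30},{"offset":[0,0,-10],"dr":[0,0,0],"claw":30},{"offset":[0,0,-20],"dr":[0,0,0],"claw":30},{"offset":[0,0,-10],"dr":[0,0,0],"claw":30},{"offset":[0,0,0],"dr":[0,0,0],"claw":30},{"offset":[0,0,0],"dr":[0,0,0],"claw":30}]' 50
python3 - <<'E'
from h import *
s=arm.sense();p,d=arm.capture("scene");cv2.imwrite("pics/s5.png",p);p,d=arm.capture("side");cv2.imwrite("pics/s5b.png",p)
E
```

```text
clock: 6.4
ee_pos: [494.3, -72.1, 130.9]
eef_rot: [-0.001, 1.0, -0.016, 0.001]
wrist_force: [-1.3, -0.6, -2.6]
finger_gap: 45.3
```

View pics/s5.png

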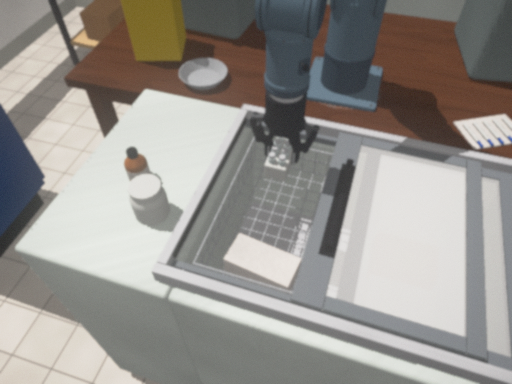

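View pics/s5b.png

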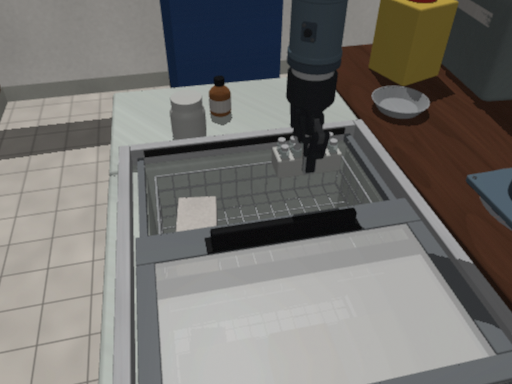

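```bash
python3 -m jog '[{"offset":[0,0,-15],"dr":[0,0,0],"claw":30},{"offset":[0,0,-25],"dr":[0,0,0],"claw":30},{"offset":[0,0,-25],"dr":[0,0,0],"claw":30},{"offset":[0,0,-20],"dr":[0,0,0],"claw":30},{"offset":[0,0,-10],"dr":[0,0,0],"claw":30},{"offset":[0,0,-5],"dr":[0,0,0],"claw":30},{"offset":[0,0,0],"dr":[0,0,0],"claw":30},{"offset":[0,0,0],"dr":[0,0,0],"claw":30}]' 50
```

```text
clock: 7.3
ee_pos: [500.9, -72.1, 34.1]
eef_rot: [-0.001, 1.0, -0.015, 0.008]
wrist_force: [0.5, -0.1, -2.7]
finger_gap: 45.2
```

```bash
python3 -m jog '[{"offset":[-3,0,-10],"dr":[0,0.9,0],"claw":30},{"offset":[0,0,-8],"dr":[0,0,0],"claw":30},{"offset":[0,0,-4],"dr":[0,0,0],"claw":30},{"offset":[0,0,0],"dr":[0,0,0],"claw":30},{"offset":[0,0,0],"dr":[0,0,0],"claw":30}]' 50
```

```text
clock: 7.8
ee_pos: [499.3, -72.3, 11.9]
eef_rot: [-0.0, 1.0, -0.015, 0.001]
wrist_force: [-0.4, 0.3, -1.6]
finger_gap: 45.4
```

```bash
python3 -m jog '[{"offset":[0,0,-4],"dr":[0,0,0],"claw":30},{"offset":[0,0,-4],"dr":[0,0,0],"claw":30},{"offset":[0,0,-2],"dr":[0,0,0],"claw":30},{"offset":[0,0,0],"dr":[0,0,0],"claw":30}]' 50
```

```text
clock: 8.2
ee_pos: [499.5, -72.3, 1.3]
eef_rot: [-0.0, 1.0, -0.015, 0.002]
wrist_force: [-0.3, 0.4, -1.6]
finger_gap: 45.3
```

```bash
python3 -m jog '[{"offset":[0,0,-2],"dr":[0,0,0],"claw":30},{"offset":[0,0,0],"dr":[0,0,0],"claw":30}]' 50;python3 -m jog '[{"offset":[0,0,-1.5],"dr":[0,0,0],"claw":30},{"offset":[0,0,0],"dr":[0,0,0],"claw":30}]' 50
```

```text
clock: 8.4
ee_pos: [499.9, -72.3, 0.7]
eef_rot: [-0.0, 1.0, -0.015, 0.002]
wrist_force: [-0.0, -0.8, -2.9]
finger_gap: 45.4
clock: 8.6
ee_pos: [500.4, -72.3, 0.6]
eef_rot: [-0.0, 1.0, -0.015, 0.002]
wrist_force: [0.4, 0.2, -2.0]
finger_gap: 45.1
```

```bash
python3 -m jog '[{"offset":[0,0,-3],"dr":[0,0,0],"claw":30},{"offset":[0,0,-3],"dr":[0,0,0],"claw":30}]' 50;python3 -m jog '[{"offset":[0,0,-3],"dr":[0,0,0],"claw":30},{"offset":[0,0,-3],"dr":[0,0,0],"claw":30}]' 50
```

```text
clock: 8.8
ee_pos: [500.6, -72.3, 0.1]
eef_rot: [0.0, 1.0, -0.015, 0.002]
wrist_force: [-16.7, 2.0, 57.6]
finger_gap: 45.1
clock: 9.0
ee_pos: [500.7, -72.2, 0.1]
eef_rot: [0.0, 1.0, -0.015, 0.002]
wrist_force: [-13.4, 1.7, 47.0]
finger_gap: 45.3
```

```bash
python3 -m jog '[{"offset":[0,0,0],"dr":[0,0,0],"claw":30},{"offset":[0,0,0],"dr":[0,0,0],"claw":30}]' 50; python3 -m jog '[{"offset":[0,0,0],"dr":[0,0,0],"claw":48},{"offset":[0,0,0],"dr":[0,0,0],"claw":52},{"offset":[0,0,0],"dr":[0,0,0],"claw":58},{"offset":[0,0,0],"dr":[0,0,0],"claw":64},{"offset":[0,0,0],"dr":[0,0,0],"claw":66},{"offset":[0,0,0],"dr":[0,0,0],"claw":66}]'
python3 - <<'E'
from h import *
p,d=arm.capture("wrist");cv2.imwrite("pics/w6.png",p)
E
```

```text
clock: 9.2
ee_pos: [501.3, -72.3, 1.4]
eef_rot: [0.0, 1.0, -0.015, 0.003]
wrist_force: [0.0, -0.3, -1.7]
finger_gap: 45.1
clock: 9.8
ee_pos: [501.3, -72.4, 0.1]
eef_rot: [0.0, 1.0, -0.015, 0.003]
wrist_force: [1.3, -1.0, -0.7]
finger_gap: 65.9
```

View pics/w6.png

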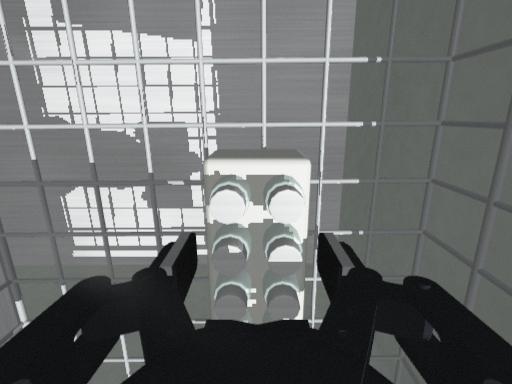

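```bash
python3 -m jog '[{"offset":[0,0,8],"dr":[0,0,0],"claw":66},{"offset":[0,0,15],"dr":[0,0,0],"claw":66},{"offset":[0,0,25],"dr":[0,0,0],"claw":66},{"offset":[0,0,35],"dr":[0,0,0],"claw":66},{"offset":[0,0,35],"dr":[0,0,0],"claw":66},{"offset":[0,0,35],"dr":[0,0,0],"claw":66},{"offset":[0,0,35],"dr":[0,0,0],"claw":40},{"offset":[0,0,20],"dr":[0,0,0],"claw":20},{"offset":[0,0,0],"dr":[0,0,0],"claw":0},{"offset":[0,0,0],"dr":[0,0,0],"claw":0},{"offset":[0,0,0],"dr":[0,0,0],"claw":0}]'
python3 - <<'E'
from h import *
s=arm.sense();p,d=arm.capture("wrist");cv2.imwrite("pics/w7.png",p)
c=cam("wrist",s);X=cloud(c,d);z=X[...,2]
for zl,zh in((26,36),(43,60)):
    m=(X[...,1]<0)&(X[...,1]>-150)&(z>zl)&(z<zh)&(X[...,0]>400)&(X[...,0]<600)
    q=X[m][:,:2].astype(np.float32).copy();print(len(q),cv2.minAreaRect(q),np.median(z[m]))
p,d=arm.capture("side");cv2.imwrite("pics/s7.png",up(p,100,60,400,260,2.6))
E
```

```text
clock: 10.95
ee_pos: [498.3, -72.1, 220.3]
eef_rot: [0.0, 1.0, -0.015, 0.003]
wrist_force: [-0.4, 0.2, -1.3]
finger_gap: 0.1
1732 ((498.48675537109375, -71.62908172607422), (45.917266845703125, 109.91134643554688), 88.03282928466797) 31.70386464532652
1379 ((498.8391418457031, -71.58185577392578), (36.53123474121094, 97.19254302978516), 87.9174575805664) 52.381019581065914
```

View pics/w7.png

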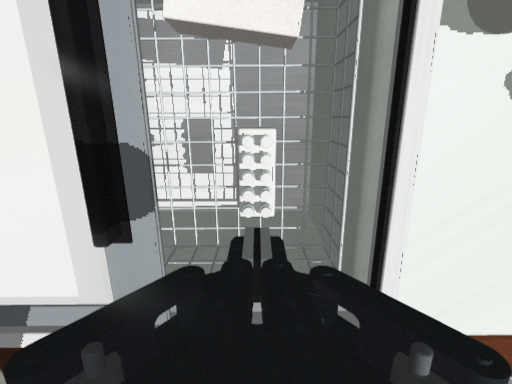

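View pics/s7.png

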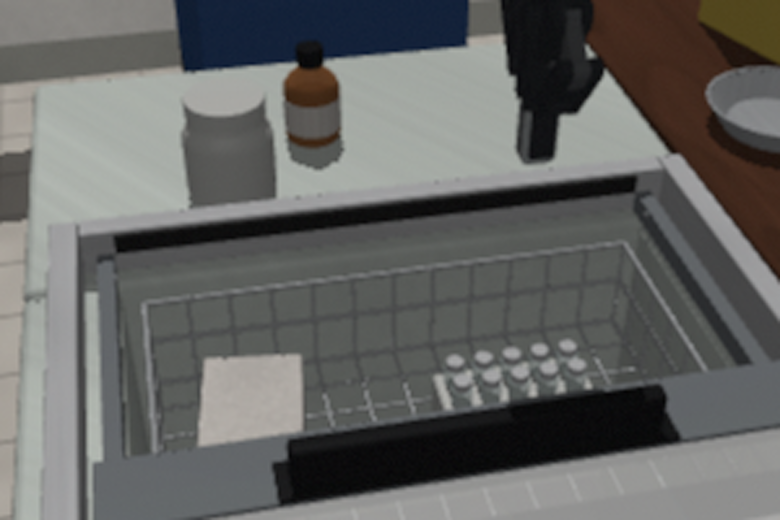

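```bash
python3 -m jog '[{"offset":[7,24,0],"dr":[0,0,0],"claw":0},{"offset":[7,24,0],"dr":[0,0,0],"claw":0},{"offset":[7,24,0],"dr":[0,0,0],"claw":0},{"offset":[7,24,0],"dr":[0,0,0],"claw":0},{"offset":[7,24,0],"dr":[0,0,0],"claw":0},{"offset":[7,24,0],"dr":[0,0,0],"claw":0},{"offset":[7,24,0],"dr":[0,0,0],"claw":0},{"offset":[3,16,0],"dr":[0,0,0],"claw":0},{"offset":[0,0,0],"dr":[0,0,0],"claw":0},{"offset":[0,0,0],"dr":[0,0,0],"claw":0},{"offset":[0,0,0],"dr":[0,0,0],"claw":0}]'
python3 - <<'E'
from h import *
s=arm.sense();print(s["ee_pos"],s["eef_rot"])
np.set_printoptions(precision=1,suppress=True)
for n in("scene","side"):
    X=cloud(cam(n),np.load(f"pics/{n}0.npy"))
    m=(abs(X[...,0]-550)<30)&(X[...,1]>75)&(X[...,1]<135);print(n,np.percentile(X[m][:,2],[1,10,50,90,99]))
p,d=arm.capture("side");cv2.imwrite("pics/s8.png",p)
E
```

```text
clock: 12.15
ee_pos: [543.8, 115.7, 207.5]
eef_rot: [0.003, 1.0, -0.017, -0.009]
wrist_force: [-0.0, 0.0, -0.0]
finger_gap: -0.3
[543.78314517 115.66525589 207.51261941] [ 0.00269349  0.99981046 -0.01713101 -0.00884931]
scene [110.  111.  112.5 116.  119.9]
side [109.5 110.3 111.5 113.5 118.2]
```

View pics/s8.png

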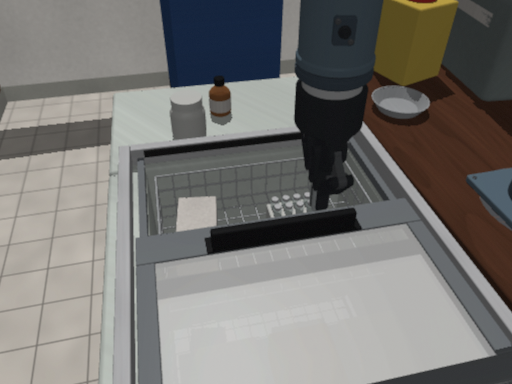

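```bash
python3 -m jog '[{"offset":[0,0,-15],"dr":[0,-1,0],"claw":0},{"offset":[0,0,-20],"dr":[0,0,0],"claw":0},{"offset":[0,0,-20],"dr":[0,0,0],"claw":0},{"offset":[0,0,-10],"dr":[0,0,0],"claw":0},{"offset":[0,0,0],"dr":[0,0,0],"claw":0},{"offset":[0,0,0],"dr":[0,0,0],"claw":0}]'
```

```text
clock: 12.8
ee_pos: [544.6, 108.3, 141.8]
eef_rot: [0.004, 1.0, -0.022, 0.001]
wrist_force: [-0.3, -0.2, 0.3]
finger_gap: 0.1
```

```bash
python3 -m jog '[{"offset":[0,0,-9],"dr":[0,0,0],"claw":0},{"offset":[0,0,-3],"dr":[0,0,0],"claw":0},{"offset":[0,-5,0],"dr":[0,0,0],"claw":0},{"offset":[0,-5,0],"dr":[0,0,0],"claw":0},{"offset":[0,-4,0],"dr":[0,0,0],"claw":0},{"offset":[0,-4,0],"dr":[0,0,0],"claw":0}]'
```

```text
clock: 13.4
ee_pos: [546.4, 89.3, 131.4]
eef_rot: [0.003, 1.0, -0.022, 0.003]
wrist_force: [0.0, 0.4, 0.1]
finger_gap: 0.0
```

```bash
python3 -m jog '[{"offset":[0,-3,0],"dr":[0,0,0],"claw":0},{"offset":[0,-3,0],"dr":[0,0,0],"claw":0},{"offset":[0,-3,0],"dr":[0,0,0],"claw":0},{"offset":[0,-4,0],"dr":[0,0,0],"claw":0},{"offset":[0,-5,0],"dr":[0,0,0],"claw":0},{"offset":[0,-5,0],"dr":[0,0,0],"claw":0}]'
```

```text
clock: 14.0
ee_pos: [546.1, 67.2, 131.7]
eef_rot: [0.002, 1.0, -0.021, 0.004]
wrist_force: [0.3, 2.3, 0.1]
finger_gap: -0.4
```

```bash
python3 -m jog '[{"offset":[0,-6,0],"dr":[0,0,0],"claw":0},{"offset":[0,-7,0],"dr":[0,0,0],"claw":0},{"offset":[0,-7,0],"dr":[0,0,0],"claw":0},{"offset":[0,-7,0],"dr":[0,0,0],"claw":0},{"offset":[0,-7,0],"dr":[0,0,0],"claw":0},{"offset":[0,-7,0],"dr":[0,0,0],"claw":0},{"offset":[0,-7,0],"dr":[0,0,0],"claw":0},{"offset":[0,-6,0],"dr":[0,0,0],"claw":0}]'
python3 - <<'E'
from h import *
p,d=arm.capture("side");cv2.imwrite("pics/s9.png",p)
E
```

```text
clock: 14.8
ee_pos: [544.8, 8.1, 131.6]
eef_rot: [0.002, 1.0, -0.021, 0.002]
wrist_force: [-2.6, 3.3, 0.7]
finger_gap: 0.1
```

View pics/s9.png

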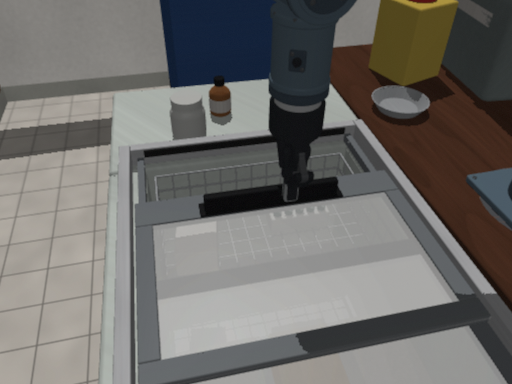

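```bash
python3 -m jog '[{"offset":[0,-6,0],"dr":[0,0,0],"claw":0},{"offset":[0,-7,0],"dr":[0,0,0],"claw":0},{"offset":[0,-7,0],"dr":[0,0,0],"claw":0},{"offset":[0,-7,0],"dr":[0,0,0],"claw":0},{"offset":[0,-7,0],"dr":[0,0,0],"claw":0},{"offset":[0,-7,0],"dr":[0,0,0],"claw":0},{"offset":[0,-7,0],"dr":[0,0,0],"claw":0},{"offset":[0,-7,0],"dr":[0,0,0],"claw":0},{"offset":[0,-7,0],"dr":[0,0,0],"claw":0},{"offset":[0,-7,0],"dr":[0,0,0],"claw":0},{"offset":[0,-6,0],"dr":[0,0,0],"claw":0},{"offset":[0,-5,0],"dr":[0,0,0],"claw":0},{"offset":[0,-4,0],"dr":[0,0,0],"claw":0}]'
python3 - <<'E'
from h import *
X=cloud(cam("side"),arm.capture("side")[1]);np.set_printoptions(precision=1,suppress=True)
p,d=arm.capture("scene");cv2.imwrite("pics/s10.png",p);c=cam("scene");X=cloud(c,d)
m=(p.max(2)<70)&(X[...,2]>138)&(X[...,2]<150)&(X[...,1]<0)&(X[...,0]>600)&(X[...,0]<675);q=X[m];a=np.polyfit(q[:,0],q[:,1],1);print(len(q),"rib y at 550:",np.polyval(a,550),a,q.min(0),q.max(0),arm.sense()["ee_pos"])
E
```

```text
clock: 16.15
ee_pos: [543.8, -84.9, 131.3]
eef_rot: [0.002, 1.0, -0.022, 0.001]
wrist_force: [-1.2, 2.1, 1.9]
finger_gap: 0.2
105 rib y at 550: -101.86208583526542 [ -0. -89.] [ 600.9 -111.4  138.3] [ 674.6 -100.2  145.6] [544.  -85.7 131.3]
```

View pics/s10.png

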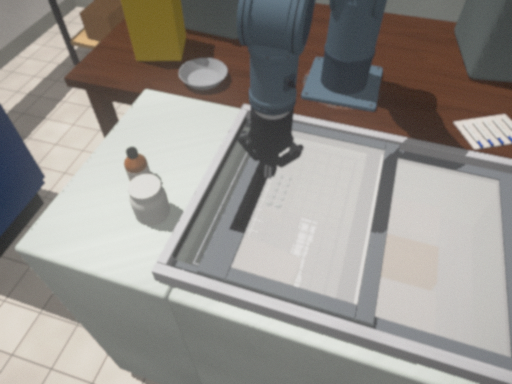

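```bash
python3 -m jog '[{"offset":[0,-5,0],"dr":[0,0,0],"claw":0},{"offset":[0,-5,0],"dr":[0,0,0],"claw":0},{"offset":[0,-5,0],"dr":[0,0,0],"claw":0},{"offset":[0,-5,0],"dr":[0,0,0],"claw":0},{"offset":[0,-4,0],"dr":[0,0,0],"claw":0},{"offset":[0,-3,0],"dr":[0,0,0],"claw":0},{"offset":[0,-2,0],"dr":[0,0,0],"claw":0},{"offset":[0,-2,0],"dr":[0,0,0],"claw":0},{"offset":[0,-2,0],"dr":[0,0,0],"claw":0}]'
```

```text
clock: 17.15
ee_pos: [543.7, -120.3, 131.2]
eef_rot: [0.002, 1.0, -0.022, 0.001]
wrist_force: [-0.5, 3.3, 1.3]
finger_gap: -0.0
```

```bash
python3 -m jog '[{"offset":[0,-2,0],"dr":[0,0,0],"claw":0},{"offset":[0,-2,0],"dr":[0,0,0],"claw":0}]'
```

```text
clock: 17.35
ee_pos: [543.7, -124.5, 131.2]
eef_rot: [0.002, 1.0, -0.021, 0.001]
wrist_force: [-0.3, 2.1, 0.4]
finger_gap: 0.0
```

```bash
for i in 1 2 3; do python3 -m jog '[{"offset":[0,-1.2,0],"dr":[0,0,0],"claw":0},{"offset":[0,-1.2,0],"dr":[0,0,0],"claw":0}]' | grep -E "ee_pos|force"; done
```

```text
ee_pos: [543.7, -127.2, 131.2]
wrist_force: [-1.2, 1.8, 0.1]
ee_pos: [543.6, -129.6, 131.2]
wrist_force: [-1.8, 4.5, 1.4]
ee_pos: [543.6, -129.7, 131.2]
wrist_force: [-2.3, 5.0, 2.6]
```

```bash
for i in 1 2; do python3 -m jog '[{"offset":[0,-1.8,0],"dr":[0,0,0],"claw":0}]' | grep -E "ee_pos|force"; done;  python3 -m jog '[{"offset":[0,-2.4,0],"dr":[0,0,0],"claw":0}]' | grep -E "ee_pos|force"
```

```text
ee_pos: [543.6, -129.8, 131.2]
wrist_force: [-1.0, 7.6, 2.5]
ee_pos: [543.6, -129.8, 131.2]
wrist_force: [-2.2, 6.8, 3.0]
ee_pos: [543.5, -129.9, 131.2]
wrist_force: [-2.0, 7.6, 3.6]
```

```bash
for o in 3.2; do python3 -m jog '[{"offset":[0,-3.2,0],"dr":[0,0,0],"claw":0}]' | grep -E "ee_pos|force"; done;  python3 -m jog '[{"offset":[0,-4,0],"dr":[0,0,0],"claw":0}]' | grep -E "ee_pos|force"
```

```text
ee_pos: [543.5, -130.0, 131.3]
wrist_force: [-1.8, 11.1, 3.6]
ee_pos: [543.5, -130.2, 131.3]
wrist_force: [-2.5, 12.0, 4.3]
```

```bash
python3 -m jog '[{"offset":[0,-4.8,0],"dr":[0,0,0],"claw":0}]' | grep -E "ee_pos|force";  python3 -m jog '[{"offset":[0,-5.3,0],"dr":[0,0,0],"claw":0}]' | grep -E "ee_pos|force"
```

```text
ee_pos: [543.4, -130.3, 131.3]
wrist_force: [-2.5, 14.6, 5.3]
ee_pos: [543.4, -130.3, 131.4]
wrist_force: [-3.2, 15.2, 5.7]
```

```bash
python3 -m jog '[{"offset":[0,-5.8,0],"dr":[0,0,0],"claw":0}]' | grep -E "ee_pos|force"
```

```text
ee_pos: [543.3, -130.3, 131.5]
wrist_force: [-4.0, 16.0, 6.2]
```

```bash
python3 -m jog '[{"offset":[0,-6.3,0],"dr":[0,0,0],"claw":0}]' | grep -E "ee_pos|force"
```

```text
ee_pos: [543.2, -130.4, 131.6]
wrist_force: [-3.6, 16.4, 5.4]
```

```bash
python3 -m jog '[{"offset":[0,-7,-0.5],"dr":[0,0,0],"claw":0}]' | grep -E "ee_pos|force"
```

```text
ee_pos: [543.2, -130.4, 131.5]
wrist_force: [-5.1, 18.8, 11.4]
```

Run:
```python
from h import *
s=arm.sense();print(s["ee_pos"],s["wrist_force"])
p,d=arm.capture("side");cv2.imwrite("pics/s11.png",up(p,110,60,380,240,2.9))
```

```text
[ 543.24188983 -130.42164615  131.51288969] [-5.09202771 18.76822467 11.37229984]
```

View pics/s11.png

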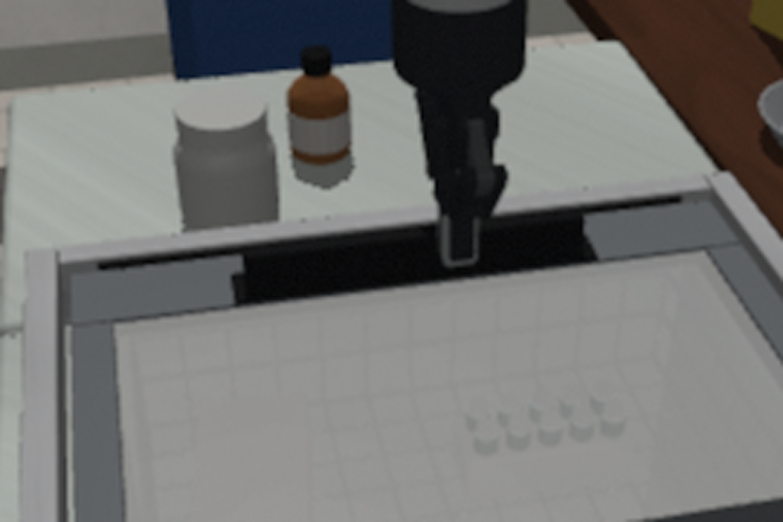

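```bash
python3 -m jog '[{"offset":[0.5,-7,0.3],"dr":[0,0,0],"claw":0}]' | grep -E "ee_pos|force"
```

```text
ee_pos: [543.1, -130.7, 131.9]
wrist_force: [-3.3, 18.1, 3.0]
```

```bash
python3 -m jog '[{"offset":[0.5,-7.6,0.3],"dr":[0,0,0],"claw":0}]' | grep -E "ee_pos|force"
```

```text
ee_pos: [543.0, -131.1, 132.0]
wrist_force: [-1.9, 15.9, 2.5]
```

```bash
python3 -m jog '[{"offset":[0.5,-7.6,0.2],"dr":[0,0,0],"claw":0}]' | grep -E "ee_pos|force"
```

```text
ee_pos: [543.1, -134.3, 132.1]
wrist_force: [-0.9, 0.8, 0.3]
```

Run:
```python
from h import *
s=arm.sense();print(s["ee_pos"],s["wrist_force"],s["eef_rot"])
```

```text
[ 543.06983628 -134.25727955  132.06829478] [-0.89260779  0.79302095  0.33375676] [-3.36324528e-02  9.99395775e-01  8.32694049e-04 -8.73211126e-03]
```

```bash
for i in 1 2; do python3 -m jog '[{"offset":[0,-2,0],"dr":[0,0,0],"claw":0},{"offset":[0,-2,0],"dr":[0,0,0],"claw":0}]' | grep -E "ee_pos|force|rot"; done
python3 - <<'E'
from h import *
p,d=arm.capture("side");cv2.imwrite("pics/s12.png",up(p,110,60,380,240,2.9))
E
```

```text
ee_pos: [543.2, -135.1, 132.0]
eef_rot: [-0.036, 0.999, 0.002, -0.009]
wrist_force: [-1.8, 7.5, 2.8]
ee_pos: [543.2, -135.1, 132.1]
eef_rot: [-0.038, 0.999, 0.003, -0.01]
wrist_force: [-1.4, 7.9, 2.3]
```

View pics/s12.png

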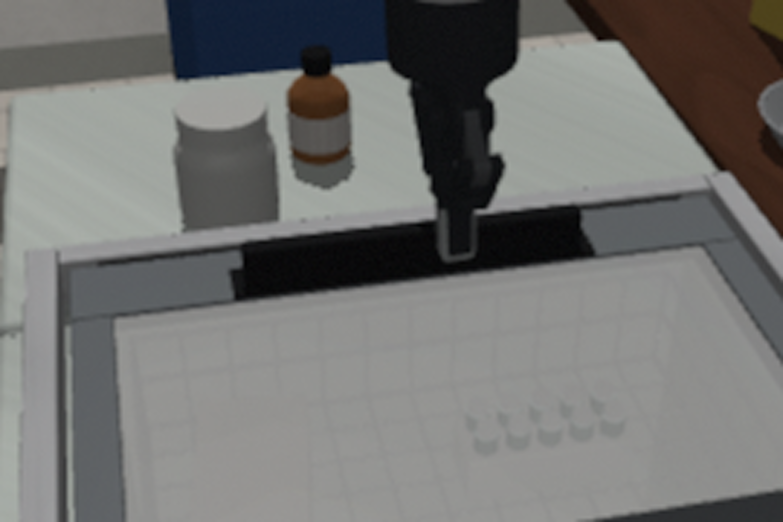

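```bash
python3 -m jog '[{"offset":[0,6,0],"dr":[0,0,0],"claw":0},{"offset":[0,10,0],"dr":[0,0,0],"claw":0},{"offset":[0,10,5],"dr":[0,0,0],"claw":0},{"offset":[0,5,25],"dr":[0,0,0],"claw":0},{"offset":[0,10,40],"dr":[0,0,0],"claw":0},{"offset":[0,30,40],"dr":[0,0,0],"claw":0},{"offset":[0,40,40],"dr":[0,0,0],"claw":0},{"offset":[0,40,0],"dr":[0,0,0],"claw":0},{"offset":[0,40,0],"dr":[0,0,0],"claw":0},{"offset":[0,0,0],"dr":[0,0,0],"claw":0},{"offset":[0,0,0],"dr":[0,0,0],"claw":0},{"offset":[0,0,0],"dr":[0,0,0],"claw":0}]'
python3 - <<'E'
from h import *
np.set_printoptions(precision=1,suppress=True)
for n in("scene","side"):
    p,d=arm.capture(n);cv2.imwrite(f"pics/{n}13.png",p);X=cloud(cam(n),d);z=X[...,2];x=X[...,0];y=X[...,1]
    m=(p.max(2)<70)&(z>139)&(z<150)&(y<-120)&(y>-190)&(x>460)&(x<690);q=X[m]
    r=q[:,1]+np.tan(np.radians(1.2))*(q[:,0]-560);print(n,len(q),"rib y@560 pct",np.percentile(r,[2,50,98]),(np.percentile(r,2)+np.percentile(r,98))/2,"zmax",q[:,2].max())
    m=(z>113)&(z<119)&(y<-190)&(y>-240)&(x>380)&(x<740)&(p.min(2)>120);q=X[m];r=q[:,1]+np.tan(np.radians(1.2))*(q[:,0]-560);print("  frame",len(q),np.percentile(r,[2,50,98]))
p=cv2.imread("pics/side13.png");cv2.imwrite("pics/side13z.png",up(p,110,100,380,200,2.9))
p=cv2.imread("pics/scene13.png");cv2.imwrite("pics/scene13z.png",up(p,160,90,300,300,2.8))
E
```

```text
clock: 20.95
ee_pos: [543.9, 59.0, 288.8]
eef_rot: [-0.035, 0.999, 0.002, -0.003]
wrist_force: [0.1, -0.0, -0.4]
finger_gap: 0.0
scene 20 rib y@560 pct [-153.6 -149.3 -148. ] -150.77076047699336 zmax 144.6950984765224
  frame 1468 [-219.4 -207.7 -188.8]
side 547 rib y@560 pct [-160.7 -153.6 -149.8] -155.2099670568435 zmax 146.21087484387908
  frame 845 [-222.5 -212.6 -203.5]
```

View pics/side13z.png

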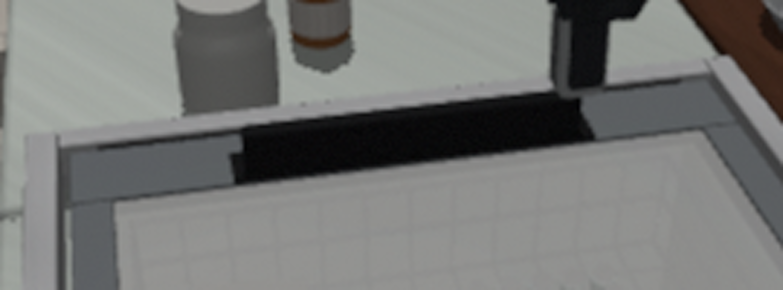

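View pics/scene13z.png

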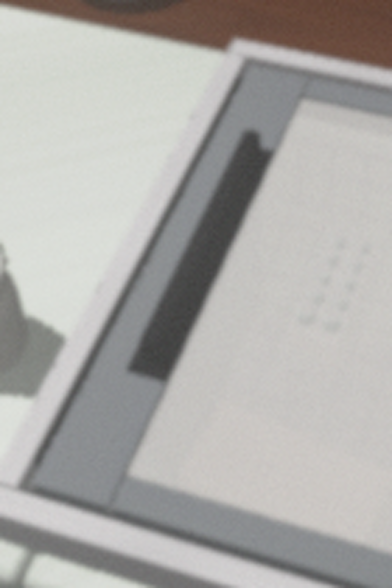

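```bash
python3 -m jog '[{"offset":[0,-40,0],"dr":[-4,0,0],"claw":0},{"offset":[0,-40,-20],"dr":[0,0,-1.5],"claw":0},{"offset":[0,-40,-40],"dr":[0,0,0],"claw":0},{"offset":[0,-20,-40],"dr":[0,0,0],"claw":0},{"offset":[0,-8,-15],"dr":[0,0,0],"claw":0},{"offset":[0,0,0],"dr":[0,0,0],"claw":0},{"offset":[0,0,0],"dr":[0,0,0],"claw":0}]'
```

```text
clock: 21.75
ee_pos: [542.3, -99.9, 173.7]
eef_rot: [0.003, 1.0, -0.018, -0.003]
wrist_force: [0.3, 0.8, -0.2]
finger_gap: -0.0
```

```bash
python3 -m jog '[{"offset":[0,-4,-15],"dr":[0,0,0],"claw":0},{"offset":[0,-4,-15],"dr":[0,0,0],"claw":0},{"offset":[0,-2,-6],"dr":[0,0,0],"claw":0},{"offset":[0,0,0],"dr":[0,0,0],"claw":0},{"offset":[0,0,0],"dr":[0,0,0],"claw":0}]'
```

```text
clock: 22.25
ee_pos: [545.5, -108.2, 138.9]
eef_rot: [0.003, 1.0, -0.017, 0.001]
wrist_force: [0.4, 0.1, 0.3]
finger_gap: 0.1
```

```bash
python3 -m jog '[{"offset":[0,-3,-6],"dr":[0,0,0],"claw":0},{"offset":[0,-4,-2],"dr":[0,0,0],"claw":0},{"offset":[0,-4,0],"dr":[0,0,0],"claw":0},{"offset":[0,-3,0],"dr":[0,0,0],"claw":0},{"offset":[0,-2,0],"dr":[0,0,0],"claw":0},{"offset":[0,-2,0],"dr":[0,0,0],"claw":0}]'
```

```text
clock: 22.85
ee_pos: [546.8, -127.3, 132.0]
eef_rot: [0.003, 1.0, -0.016, 0.002]
wrist_force: [0.5, -0.2, 0.3]
finger_gap: 0.1
```

```bash
for i in 1 2 3; do python3 -m jog '[{"offset":[0,-1.5,0],"dr":[0,0,0],"claw":0},{"offset":[0,-1.5,0],"dr":[0,0,0],"claw":0}]' | grep -E "ee_pos|force"; done
```

```text
ee_pos: [546.9, -130.7, 132.2]
wrist_force: [0.2, 0.2, -0.4]
ee_pos: [546.9, -133.9, 132.2]
wrist_force: [-0.7, 0.0, 0.3]
ee_pos: [546.9, -136.3, 132.2]
wrist_force: [0.2, 4.7, 0.2]
```

```bash
python3 -m jog '[{"offset":[0,-3,0],"dr":[0,0,0],"claw":0}]' | grep -E "ee_pos|force"; python3 -m jog '[{"offset":[0,-4.5,0],"dr":[0,0,0],"claw":0}]' | grep -E "ee_pos|force"
```

```text
ee_pos: [547.0, -136.6, 132.1]
wrist_force: [-0.9, 11.3, 2.4]
ee_pos: [547.0, -136.6, 132.1]
wrist_force: [-1.3, 14.2, 4.6]
```

```bash
python3 -m jog '[{"offset":[0,-5.5,0.1],"dr":[0,0,0],"claw":0}]' | grep -E "ee_pos|force"
python3 - <<'E'
from h import *
s=arm.sense();print(s["eef_rot"])
E
```

```text
ee_pos: [546.9, -136.7, 132.1]
wrist_force: [-2.4, 14.3, 4.6]
[-5.23951540e-03  9.99913639e-01 -1.20175276e-02  9.16571668e-04]
```

```bash
python3 -m jog '[{"offset":[0,6,0],"dr":[0,0,0],"claw":0},{"offset":[0,10,0],"dr":[0,0,0],"claw":0},{"offset":[0,10,5],"dr":[0,0,0],"claw":0},{"offset":[0,5,25],"dr":[0,0,0],"claw":0},{"offset":[0,10,40],"dr":[0,0,0],"claw":0},{"offset":[0,30,40],"dr":[0,0,0],"claw":0},{"offset":[0,40,40],"dr":[0,0,0],"claw":0},{"offset":[0,40,0],"dr":[0,0,0],"claw":0},{"offset":[0,0,0],"dr":[0,0,0],"claw":0},{"offset":[0,0,0],"dr":[0,0,0],"claw":0},{"offset":[0,0,0],"dr":[0,0,0],"claw":0}]'
python3 - <<'E'
from h import *
for n in("scene","side"):
    p,d=arm.capture(n);cv2.imwrite(f"pics/{n}14.png",p)
    a=cv2.imread(f"pics/{n}13.png")
    if n=="side": cv2.imwrite("pics/f.png",np.vstack([up(p,110,60,380,250,2.2)]))
    if n=="scene": cv2.imwrite("pics/g.png",up(p,60,70,360,300,2))
E
```

```text
clock: 24.85
ee_pos: [545.0, 18.9, 286.4]
eef_rot: [-0.005, 1.0, -0.012, 0.003]
wrist_force: [-0.6, -0.1, -0.4]
finger_gap: -0.0
```

View pics/f.png

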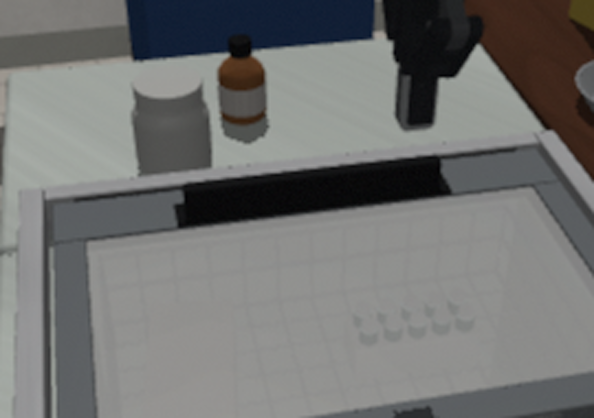

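View pics/g.png

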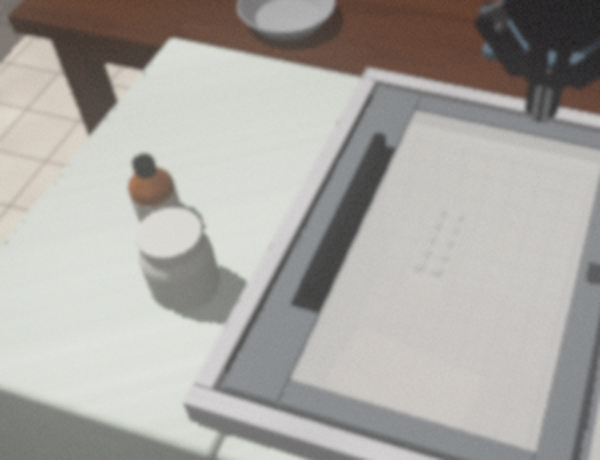

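The pictures show the lid against the end frame, with the pull rib at about (315,185) in the side crop. The rack stands under the glass at about (415,325). The bottle and tub are where they were, and the gripper is clear of everything.

```bash
python3 -c "
from cell import arm
print(arm.sign_off())"
```

```text
the job is handed in; nothing more can be done
None
```

The rack is back in the free part of the basket and the lid is pushed home past its catch. I handed the job in at about 25 s; the sign-off gives no verdict.

**Rack:** I gripped it across the 46 mm block and stood it in the basket at about x −70, y −20 mm from its centre. After release, depth readings put the block top at z 32 mm and the caps at 52 mm, so it stands upright on the floor. The set-down was firmer than I intended: the wrist force peaked at about 58 N for a moment before I eased off and let go.

**Lid:** I pushed the rib at about 70 mm/s, slowing to under 20 mm/s before the catch. The lid stopped at the catch, gave way at 18 to 19 N sideways (about 22 N in total), and snapped forward. A second push then met a firm stop about 7 mm past where the catch first resisted, and the lid did not move under 14 N.

**Check that disagreed:** the depth images put the rib about 57 mm from the centre line of the end frame, where I expected 50 mm. A thin dark line also still shows at the frame. I took both to be the rubber strip, because the force and travel readings agree with the lid being home.

**Bystanders:** in the last pictures the bottle and tub had not visibly moved, and nothing touched the carton. The gripper ended clear of everything.

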